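Push a specimen tray through a gated chute

ROBOT

A 6-joint arm with a two-finger parallel gripper is mounted at the origin on the work surface. World frame = base frame: x ahead of the robot, y to its left, z up, the work surface at z = 0. Lengths are in m, angles in rad, forces in N, time in s.
With the tool pointing down it reaches from about 0.35 to 0.975 m from the base axis. Payload 4.9 kg.
Tool frame: the origin (TCP) lies at the very end of the fingers, on their centre line; the grasp point (between the pads) lies 19 mm behind it; y points along the fingers, z is the direction in which the jaws open and shut, and the axes are right-handed (so a half turn about y gives the same grasp; the last joint's range is limited). The gripper opens to 85 mm and grips with 20 to 120 N. Pads are 22 mm wide; open, the fingers measure 114 mm over their backs; the gripper's body (76 mm by 85 mm) begins 54 mm behind the grasp point. The pads swing forward as they close: fully open they stand 13 mm farther back than shut.
Start: joints at [-1.272, 0.053, 1.613, -0, 1.476, -0.119], TCP at [0.254, -0.571, 0.231] pointing down, gripper open.
Joint ranges: [-3.01, 3.01], [-1.01, 2.22], [0.06, 2.58], [-1.02, 4.17], [0.09, 2.62], [-3.14, 3.14]. Speed limits (rad/s): [2.57, 2.57, 3.14, 3.14, 3.14, 3.14].

INTERFACE

Orientations are given as a rotation vector (axis times angle).
In Python, from station import ctrl gives the robot as it stands.
- The arm moves only by the tool arm_command, never from a script. Its argument "steps" is a list of rows, each a list of 3 entries, a list of its own where there are three numbers: the shift along the tool's x, y, z in m, then the turn, a rotation vector about the tool's x, y, z in degrees, then the opening, from 0 (shut) to 1 (fully open). In form: [[[dx, dy, dz], [ax, ay, az], gripper], ...]. A call has 1 to 5 rows; each row is the pose to reach, as a shift and turn from the pose measured when the call began, along the tool's axes at that moment; what a row does not reach only later rows make up. A row lasts 1/10 s, in which the tool goes at most 50 mm and 8.59 degrees, less where a joint would pass 70% of its speed; a pose out of reach is approached as far as the arm can. A call with a gripper value outside its range is refused whole. The fingers move at their own pace and stop on an object; "force" is the grip in N (left out, the last holds). Time passes only in rows, so rows that repeat a pose let the fingers close. It gives the time, the measured TCP pose, the force and the opening at its end, in the units of the state.
- ctrl.get_obs(): the state, without advancing time (a new reading comes with each control period).
- ctrl.get_image(name): name is "scene" or "top" or "wrist"; returns a dict with "img" (420x560x3 uint8, red, green, blue), "camera_matrix" (3x3 intrinsics, pixels), "world_from_camera" (4x4, takes a point from camera to world coordinates). Camera axes: x right, y up, looking along -z (the intrinsics and any distortion apply to the point x, -y, -z); pixel columns grow to the right and rows downward; lengths in m; the calibration is good to about 2 mm. A picture is of the moment at which its call begins. There is no depth.
- ctrl.finish_job(): hands the job in, once; it reports no verdict.
Trained networks look in a picture, given as the dict that the camera call returned (one of the last four; its "shot" number tells which), for a name from the list of things; names that differ only in an ending like _2 or _b are one class to them, and where a whole thing is asked for, a point or a joint stands for the part that bears it (a point fixed in the world has none). Each returns a list of dicts, best first, with "confidence" (0 to 1); they miss things now and then, are a little off and sometimes report something else, mostly with a low value. They report only what shows in the picture. A call takes as long as a camera call. They do not tell look-alikes from the thing itself.
- ctrl.boxes_of(picture, name): "position" ([row, column] in pixels, amid what is visible of it).
The state is a dict: "t": time; "q": joint angles; "dq": joint speeds; "effort": joint torques, N m; "tool_pos": TCP position; "tool_rot": TCP orientation; "contact_force": force on the tool from outside, world axes, zero at the start; "wrist_torque": the same for the moment, N m; "opening": finger opening in m.
Only numpy, scipy, OpenCV 4.12 (cv2) and the standard library are available. Lean on these libraries where they do the work, as an engineer would, in place of code of your own. Each camera call takes 0.05 s, during which the arm holds its last target.

TASK

Push the tray of mortar cubes along the chute until its nose rests against the end stop. The spring-loaded gate blocks the way: with one fingertip press its long bar down to swing the gate up and hold it open, and meanwhile push the tray through with the other finger, so that gate and tray never touch. Do not lift or pinch anything, leave the loose things around alone, and finish with the tray fully home, the hand clear and the gate dropped shut again.

Things in the scene. Friction and masses are not known exactly. Their poses are not given: they have to be found in the camera images.
- chute: Fixed steel chute on the bench. Origin: on its centre line, in the plane of the shut gate, at bench height; x along the chute in the pushing direction, y left of that, z up. Base plate x -260 to +115 mm, its top (chute floor) at z 6. Guide rails along both sides: inner faces at y -25 and +25, outer at -33 and +33, tops at z 18.
- stop_face (a point): Middle of the near face of the end stop, a steel block 66 mm wide across the chute, top 40 mm above the bench. It lies at chute x +100, y 0, z 23 mm.
- gate_hinge (a point): Point on the axis of the gate's hinge, in the plane of the gate: chute x 0, y -52, z 36 mm. The axis runs along chute x; the shaft is 10 mm thick, from chute x -247 to +7, between two posts at x -252 and +12 (14 mm wide across, tops 46 mm above the bench).
- gate (a joint): Gate angle about the hinge, rad: 0 shut, grows as the press bar goes down and the panel swings up; hard stop at 1.05. The tray cannot push it open. Left alone, a spring shuts it; holding it takes about 2 to 3 N on the middle of the bar near 0, about 4 to 5 N near 1.0. Above about 0.8 the panel clears the cubes (by about 9 mm at 0.95).
- gate_panel (a point): Centre of the gate panel, a 4 mm aluminium plate across the chute. Shut, it spans chute y -12 to +22 mm and z 20 to 52, on an arm from the hinge. Held open at 1.0 it stands steeply over the middle of the chute, up to about 110 mm above the bench: keep the fingers and hand upstream of it (chute x below -20).
- press_bar (a point): Middle of the gate's press bar: flat aluminium strip 228 mm long, 3 mm thick, chute x -245 to -17, outside the rail on the chute's -y side, 14 to 44 mm from the hinge axis (this point 29). At gate angle g it slopes 0.56 - g rad, up away from the hinge: shut, this point is at chute y -77, z 51 mm; at g 0.95, y -79, z 25. A fingertip can slide along it.
- tray: Loose grey tray in the chute with two mortar cubes fixed in it, 0.3 to 0.65 kg. Origin: middle of its underside, on the chute floor; x along the chute. 140 x 46 mm. Cubes x -15 to +67 mm, tops 44 above the underside; rim x -18 to +70. Behind them a 4 mm low neck, over which the gate drops at the end. Home: origin at chute x +30. Start: nose 22 to 55 mm before the gate.
- push_plate (a point): Point on the rear face of the tray's upright push plate, where to push: 70 mm behind the tray's origin, 35 mm above its underside. The plate is 5 mm thick, 46 mm wide across the chute, top 50 mm above the tray's underside (56 above the bench). With the tray home this face is at chute x -40 mm.
- prism_a: Loose half mortar prism, 80 x 40 x 40 mm, on the bench beyond the stop end of the chute; origin at the middle of its underside. Leave alone.
- prism_b: Loose half mortar prism, 75 x 40 x 40 mm, on the bench before the entry end of the chute; origin at the middle of its underside. Leave alone.
- jar: Small clear jar with a white cap, 56 mm across, 75 mm high, on the bench beyond the stop end of the chute, nearer the robot than the half prism there; origin at the middle of its underside. Leave alone.
Mind the look-alikes: they are no part of the job. Of the things shaped like the tray, the grey one is meant.

How it is judged:
By the outcome, as a careful person would: the job done as asked, in the order asked, and still so for the second after the job is handed in, with the robot touching nothing.
It also fails if it takes over 42 s, if anything falls off the work surface, if the arm or the gripper's body presses on something with over 40 N, if the wrist force passes 120 N, or if a joint passes its speed limit or range.

## Working session

There is one attempt and no reset: what is moved stays moved. The work goes in short steps, Python scripts to look and compute and a tool call to move; the robot and the scene stay as the last step left them, time stands still between calls to the robot, and variables do not carry over. Pictures are saved under pics/ and viewed, and the job is handed in when it is done.

Besides the shell and the picture viewer there is one more tool, called by a JSON object that holds its "fn" and its "kwargs", one argument or row to a line. arm_command: Moves the arm, as the interface text tells. Its arguments: {"type":"object","properties":{"steps":{"type":"array"},"force":{"type":"number"}},"required":["steps"]}

```bash
ls; mkdir -p pics; python3 - <<'E'
from station import ctrl
import cv2,numpy as np,pickle
o=ctrl.get_obs()
for k,v in o.items(): print(k,np.round(v,4))
for n in ["scene","top"]:
    p=ctrl.get_image(n); cv2.imwrite(f"pics/{n}0.png",p["img"][:,:,::-1]); print(n,p.keys(),p["camera_matrix"],np.round(p["world_from_camera"],4))
    pickle.dump({k:p[k] for k in p},open(f"{n}0.pkl","wb"))
    for t in ["chute","tray","push_plate","press_bar","gate_panel","gate_hinge","stop_face","prism_a","jar"]:
        try: print(n,t,[(np.round(d["position"],1).tolist(),round(d["confidence"],2)) for d in ctrl.boxes_of(p,t)])
        except Exception as e: print(t,e)
print(ctrl.get_obs()["t"])
E
```

```text
pics
t 0.0
q [-1.272   0.0534  1.6143 -0.      1.476  -0.119 ]
dq [ 0.      0.0015  0.001   0.0001 -0.0007  0.0016]
effort [ 1.20000e-03 -3.93687e+01 -3.70170e+01 -1.00000e-04  7.10000e-03
 -0.00000e+00]
tool_pos [ 0.2534 -0.5706  0.23  ]
tool_rot [-0.4223  1.9932 -1.989 ]
contact_force [ 0.49    0.2007 -0.2989]
wrist_torque [ 0.022  -0.005   0.0163]
opening 0.0853
scene dict_keys(['img', 'camera_matrix', 'world_from_camera', 'shot']) [[394.6770305    0.         278.40749106]
 [  0.         394.6770305  215.93446148]
 [  0.           0.           1.        ]] [[-0.4954 -0.6516  0.5744  1.1614]
 [ 0.8685 -0.3618  0.3387  0.3617]
 [-0.0129  0.6668  0.7452  0.8107]
 [ 0.      0.      0.      1.    ]]
scene chute [([211.3, 264.5], 0.7)]
scene tray [([196.8, 243.8], 0.89), ([262.0, 222.5], 0.82), ([169.9, 286.3], 0.8)]
scene push_plate [([259.7, 221.2], 0.93), ([171.9, 286.5], 0.81), ([192.1, 248.3], 0.57)]
scene press_bar [([203.7, 228.9], 0.59)]
scene gate_panel [([202.0, 231.4], 0.65)]
scene gate_hinge [([213.3, 268.0], 0.82)]
scene stop_face [([214.9, 263.8], 0.92)]
scene prism_a [([1
[... 296 characters left out ...]
 ]] [[ 0.0273  0.9925 -0.1188  0.4576]
 [-0.9996  0.0262 -0.011  -0.01  ]
 [-0.0078  0.119   0.9929  0.8669]
 [ 0.      0.      0.      1.    ]]
top chute [([208.6, 329.1], 0.7)]
top tray [([290.9, 314.3], 0.96), ([221.7, 337.5], 0.74), ([133.1, 306.9], 0.56), ([190.8, 356.5], 0.49)]
top push_plate [([291.1, 315.5], 0.75), ([219.8, 339.0], 0.73), ([132.6, 307.8], 0.56)]
top press_bar [([188.8, 356.0], 0.55), ([208.6, 329.9], 0.31)]
top gate_panel [([188.8, 354.0], 0.97)]
top gate_hinge [([206.0, 328.4], 0.92)]
top stop_face [([209.4, 328.2], 0.66), ([193.1, 125.9], 0.56)]
top prism_a [([217.5, 440.6], 0.96), ([194.3, 125.5], 0.61)]
top jar [([262.3, 109.3], 0.61), ([222.3, 338.6], 0.19)]
1.0
```

```bash
python3 - <<'E'
import cv2
a=cv2.imread("pics/top0.png")[90:330,80:480]; cv2.imwrite("pics/top0c.png",cv2.resize(a,None,fx=2,fy=2,interpolation=cv2.INTER_CUBIC))
E
```

```text
(no output)
```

View pics/scene0.png

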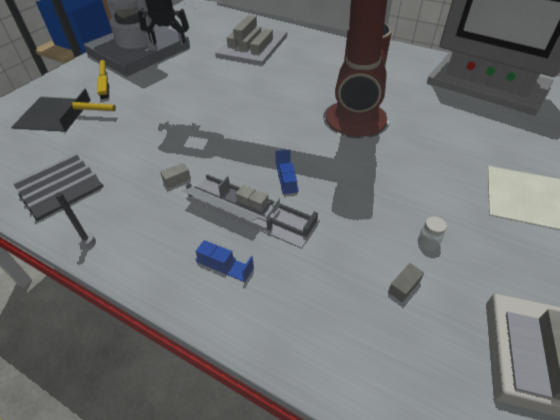

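View pics/top0c.png

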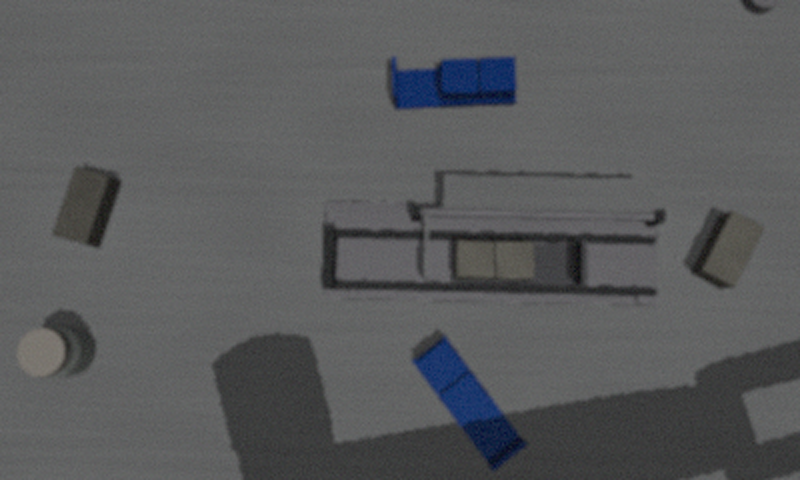

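```bash
python3 - <<'E'
import cv2
a=cv2.imread("pics/top0.png")[165:250,230:430]; a=cv2.convertScaleAbs(a,alpha=1.8); cv2.imwrite("pics/top0d.png",cv2.resize(a,None,fx=4,fy=4,interpolation=cv2.INTER_CUBIC))
a=cv2.imread("pics/scene0.png")[140:290,150:350]; cv2.imwrite("pics/scene0d.png",cv2.resize(a,None,fx=4,fy=4,interpolation=cv2.INTER_CUBIC))
E
```

```text
(no output)
```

View pics/top0d.png

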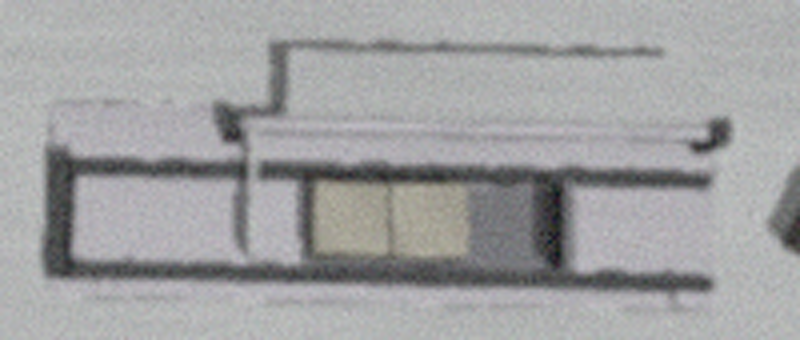

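View pics/scene0d.png

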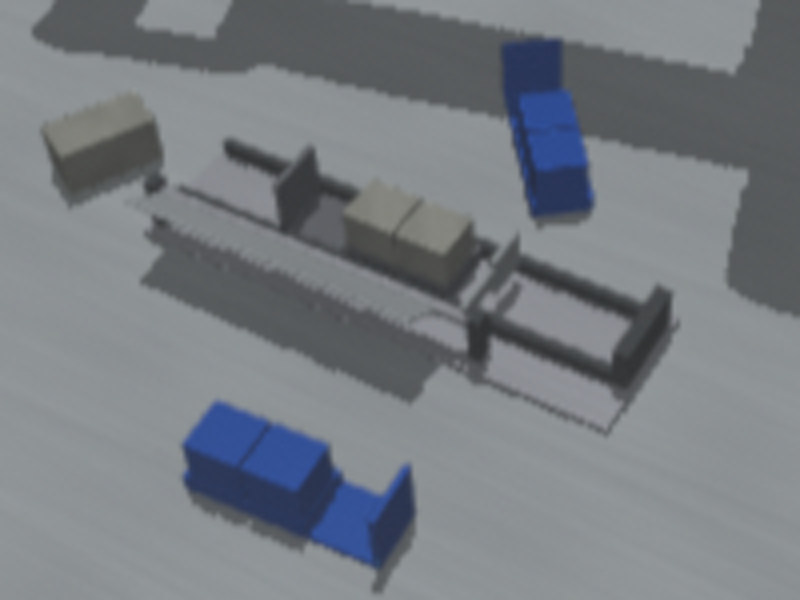

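```bash
cat > h.py <<'E'
import numpy as np,cv2,pickle
def proj(P,p):
    W=np.linalg.inv(np.array(p["world_from_camera"])); K=np.array(p["camera_matrix"])
    c=np.atleast_2d(P)@W[:3,:3].T+W[:3,3]
    c=c*[1,-1,-1]; uv=c@K.T
    return uv[:,:2]/uv[:,2:]
def c2w(P,c):  # chute mm-> world m
    P=np.atleast_2d(P)/1000.; x,y,a=c; R=np.array([[np.cos(a),-np.sin(a)],[np.sin(a),np.cos(a)]])
    q=P.copy().astype(float); q[:,:2]=P[:,:2]@R.T+[x,y]; return q
def w2c(P,c):
    P=np.atleast_2d(P).astype(float).copy(); x,y,a=c; R=np.array([[np.cos(a),-np.sin(a)],[np.sin(a),np.cos(a)]])
    P[:,:2]=(P[:,:2]-[x,y])@R; return P*1000
def box(x0,x1,y0,y1,z0,z1):
    v=np.array([[x,y,z] for x in(x0,x1) for y in(y0,y1) for z in(z0,z1)],float)
    e=[(i,j) for i in range(8) for j in range(i+1,8) if bin(i^j).count("1")==1]
    return v,e
def bar(g):
    s=0.56-g; v=[]
    for x in(-245,-17):
        for r in(14,44): v.append([x,-52-r*np.cos(s),36+r*np.sin(s)])
    return np.array(v),[(0,1),(2,3),(0,2),(1,3)]
def overlay(p,c,tray,off,size,f,fn,g=0):
    im=p["img"][:,:,::-1][off[1]:off[1]+size[1],off[0]:off[0]+size[0]]
    im=cv2.resize(cv2.convertScaleAbs(im,alpha=1.5),None,fx=f,fy=f,interpolation=cv2.INTER_CUBIC)
    L=[(box(-260,100,-33,-25,6,18),(0,0,255)),(box(-260,100,25,33,6,18),(0,0,255)),(box(100,115,-33,33,6,40),(0,255,255)),
       (box(-259,-245,-59,-45,0,46),(255,0,255)),(box(5,19,-59,-45,0,46),(255,0,255)),(bar(g),(0,255,0))]
    if tray is not None:
        t=tray; L+=[(box(t-15,t+67,-20,20,10,50),(255,128,0)),(box(t-70,t-65,-23,23,6,56),(255,128,0)),(box(t-70,t+70,-23,23,6,7),(255,128,0))]
    for (v,e),col in L:
        u=(proj(c2w(v,c),p)-off+.5)*f
        for i,j in e: cv2.line(im,tuple(int(k) for k in u[i]),tuple(int(k) for k in u[j]),col,1)
    cv2.imwrite(fn,im)
E
python3 - <<'E'
from h import *
from scipy.optimize import least_squares
T=pickle.load(open("top0.pkl","rb"));S=pickle.load(open("scene0.pkl","rb"))
tp=[((710,180),(-260,-29,18)),((711,284),(-260,29,18)),((75,167),(100,-29,18)),((75,269),(100,29,18)),((47,277),(115,33,40)),((47,150),(115,-33,40)),((720,130),(-252,-52,46))]
A=np.array([t[0] for t in tp])/4-.375+[230,165]; B=np.array([t[1] for t in tp])
r=least_squares(lambda c:(proj(c2w(B,c),T)-A).ravel(),[.5,-.1,1.57],x_scale=[.1,.1,.1])
print(r.x,np.round(r.fun.reshape(-1,2),2)); np.save("c.npy",r.x)
overlay(T,r.x,-95,(230,165),(200,85),4,"pics/ot.png"); overlay(S,r.x,-95,(150,140),(200,150),4,"pics/os.png")
E
```

```text
[ 0.5386668  -0.01623851  1.57673342] [[ 2.71 -0.23]
 [ 2.91 -0.09]
 [-0.54 -0.26]
 [-1.41  0.25]
 [-2.53 -0.69]
 [-1.44  0.71]
 [ 0.37  0.01]]
```

View pics/ot.png

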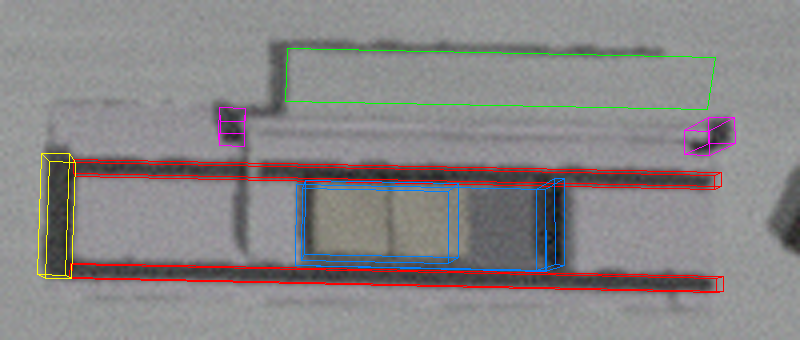

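View pics/os.png

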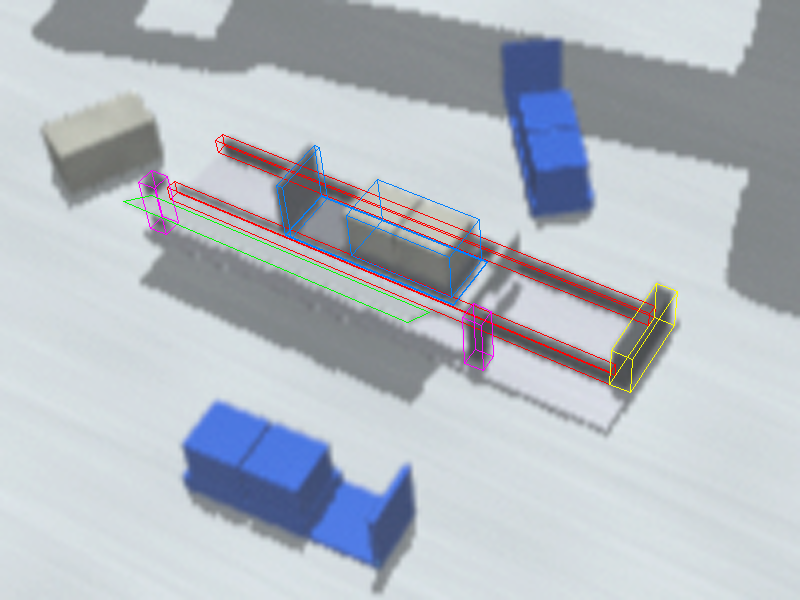

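```bash
python3 - <<'E'
from h import *
from scipy.optimize import least_squares
T=pickle.load(open("top0.pkl","rb"));S=pickle.load(open("scene0.pkl","rb"))
# (pix, chute, use_u,use_v)
tp=[((710,180),(-260,-29,18),0,1),((711,284),(-260,29,18),0,1),((75,167),(100,-29,18),0,1),((75,269),(100,29,18),0,1),((73,215),(100,0,40),1,0),((720,130),(-252,-52,46),1,1),((228,118),(12,-52,46),1,0),
((280,75),(-14,-72,48),0,0)]
sp=[((655,288),(100,33,40),1,1),((615,350),(100,-33,40),1,1),((153,180),(-252,-52,46),1,1),((479,316),(12,-52,46),1,1)]
def fit(sets):
    def f(c):
        r=[]
        for p,L,o in sets:
            A=np.array([t[0] for t in L])/4-.375+o;B=np.array([t[1] for t in L],float);m=np.array([t[2:] for t in L])
            r.append(((proj(c2w(B,c),p)-A)*m).ravel())
        return np.concatenate(r)
    r=least_squares(f,[.5,-.1,1.57],x_scale=[.1,.1,.1]);print(r.x,np.round(r.fun.reshape(-1,2),2).tolist());return r.x
t=(T,tp,[230,165]);s=(S,sp,[150,140])
fit([t]);fit([s]);c=fit([t,s]);np.save("c.npy",c)
overlay(T,c,-98,(230,165),(200,85),4,"pics/ot2.png"); overlay(S,c,-98,(150,140),(200,150),4,"pics/os2.png")
E
```

```text
[ 0.53850592 -0.01649475  1.57711794] [[0.0, -0.2], [0.0, -0.06], [-0.0, -0.17], [-0.0, 0.34], [-1.45, -0.0], [0.48, 0.04], [0.96, 0.0], [0.0, 0.0]]
[ 0.5396547  -0.01457333  1.57778468] [[0.74, -0.71], [-0.57, 0.53], [0.08, 0.19], [-0.22, -0.03]]
[ 0.53878055 -0.01572093  1.57639968] [[0.0, -0.25], [0.0, -0.11], [-0.0, -0.33], [-0.0, 0.17], [-1.8, -0.0], [0.14, -0.01], [0.62, 0.0], [-0.0, 0.0], [0.49, -1.04], [-0.86, 0.16], [0.01, -0.22], [-0.45, -0.42]]
```

View pics/ot2.png

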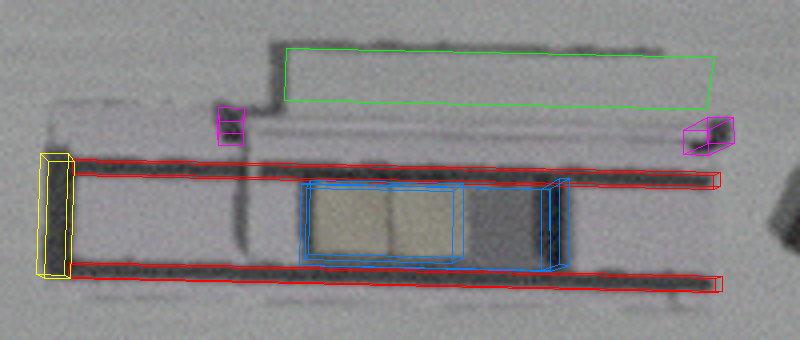

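View pics/os2.png

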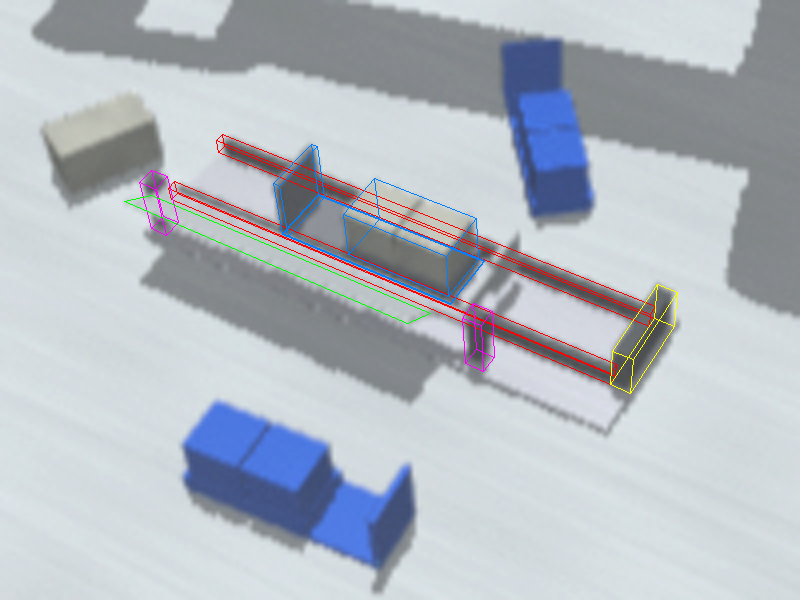

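```bash
cat >> h.py <<'E'
from scipy.spatial.transform import Rotation as Rn
def want_R(c,tilt,cur):
    a=c[2]; X=np.array([np.cos(a),np.sin(a),0]);Y=np.array([-np.sin(a),np.cos(a),0]);Z=np.array([0,0,1.])
    t=np.radians(tilt); y=np.sin(t)*X-np.cos(t)*Z
    best=None
    for s in(1,-1):
        z=s*Y; M=np.c_[np.cross(y,z),y,z]; d=(cur.inv()*Rn.from_matrix(M))
        if best is None or d.magnitude()<best[0]: best=(d.magnitude(),M,d,s)
    return best
def plan(o,c,P,tilt):
    cur=Rn.from_rotvec(o["tool_rot"]); b=want_R(c,tilt,cur)
    sh=cur.inv().apply(c2w(P,c)[0]-o["tool_pos"])
    print("t",round(o["t"],2),"chute",np.round(w2c(o["tool_pos"],c),1),"F",np.round(o["contact_force"],1),"op",round(o["opening"],4),"side",b[3])
    print("shift",np.round(sh,4),"turn",np.round(np.degrees(b[2].as_rotvec()),2))
E
python3 - <<'E'
from h import *
from station import ctrl
c=np.load("c.npy");o=ctrl.get_obs()
plan(o,c,[-200,-40,150],20);print(c2w([-200,-40,150],c))
E
```

```text
t 1.0 chute [[-553.9  288.3  231.3]] F [-0.3  0.3  1. ] op 0.0852 side -1
shift [-0.4426  0.0813 -0.1927] turn [-11.58 -65.68  17.7 ]
[[ 0.57990058 -0.21549366  0.15      ]]
```

Tray candidates in the top image are the grey one in the chute (row 221, col 338), a blue one (133, 307) and a blue one (291, 314). I choose the grey one in the chute, and the close crop confirmed its two mortar cubes. Its nose is about 28 mm before the gate. Moving above it with the tool tilted 20° upstream.

{"fn": "arm_command", "kwargs": {
  "steps": [
    [[-0.443,0.081,-0.193],[-11.6,-65.7,17.7],0.78],
    [[-0.443,0.081,-0.193],[-11.6,-65.7,17.7],0.78],
    [[-0.443,0.081,-0.193],[-11.6,-65.7,17.7],0.78],
    [[-0.443,0.081,-0.193],[-11.6,-65.7,17.7],0.78],
    [[-0.443,0.081,-0.193],[-11.6,-65.7,17.7],0.78]
  ]
}}

```text
t: 1.5
tool_pos: [0.4212, -0.3881, 0.19]
tool_rot: [-0.803, 1.613, -1.331]
contact_force: [0.2, 0.3, 0.1]
opening: 0.0662
```

```bash
cat > st.py <<'E'
import sys
from h import *
from station import ctrl
c=np.load("c.npy");o=ctrl.get_obs()
plan(o,c,[float(v) for v in sys.argv[1:4]],float(sys.argv[4]) if len(sys.argv)>4 else 20)
E
python3 st.py -200 -40 150
```

```text
t 1.5 chute [[-371.7  119.6  190. ]] F [0.2 0.3 0.1] op 0.0662 side -1
shift [-0.2093  0.0844  0.0752] turn [ -4.34 -24.46   6.62]
```

{"fn": "arm_command", "kwargs": {
  "steps": [
    [[-0.209,0.084,0.075],[-4.3,-24.5,6.6],0.78],
    [[-0.209,0.084,0.075],[-4.3,-24.5,6.6],0.78],
    [[-0.209,0.084,0.075],[-4.3,-24.5,6.6],0.78],
    [[-0.209,0.084,0.075],[-4.3,-24.5,6.6],0.78],
    [[-0.209,0.084,0.075],[-4.3,-24.5,6.6],0.78]
  ]
}}

```text
t: 2.0
tool_pos: [0.581, -0.2137, 0.1496]
tool_rot: [-0.952, 1.35, -0.943]
contact_force: [-0.4, -0.4, 0.3]
opening: 0.0667
```

```bash
python3 st.py -200 -40 85
```

```text
t 2.0 chute [[-198.2  -41.2  149.6]] F [-0.4 -0.4  0.3] op 0.0667 side -1
shift [ 0.0238  0.06   -0.0012] turn [ 0.01  0.1  -0.  ]
```

{"fn": "arm_command", "kwargs": {
  "steps": [
    [[0.012,0.03,-0.001],[0,0,0],0.78],
    [[0.024,0.06,-0.001],[0,0,0],0.78],
    [[0.024,0.06,-0.001],[0,0,0],0.78]
  ]
}}

```text
t: 2.3
tool_pos: [0.5771, -0.2133, 0.0797]
tool_rot: [-0.954, 1.358, -0.935]
contact_force: [0.3, 1.1, -1.4]
opening: 0.0663
```

```bash
python3 st.py -200 -40 60; python3 - <<'E'
from h import *
from station import ctrl
c=np.load("c.npy")
for n,off,sz in [("scene",(130,110),(200,150)),("top",(230,130),(200,130)),("wrist",None,None)]:
    p=ctrl.get_image(n); pickle.dump(p,open(n+"1.pkl","wb")); cv2.imwrite(f"pics/{n}1.png",p["img"][:,:,::-1])
    if off: overlay(p,c,-98,off,sz,4,f"pics/{n}1o.png")
    else: overlay(p,c,-98,(0,0),(560,420),1,f"pics/{n}1o.png")
E
```

```text
t 2.3 chute [[-197.8  -37.2   79.7]] F [ 0.3  1.1 -1.4] op 0.0663 side -1
shift [0.0089 0.0176 0.003 ] turn [ 0.48 -0.02 -0.3 ]
```

View pics/scene1o.png

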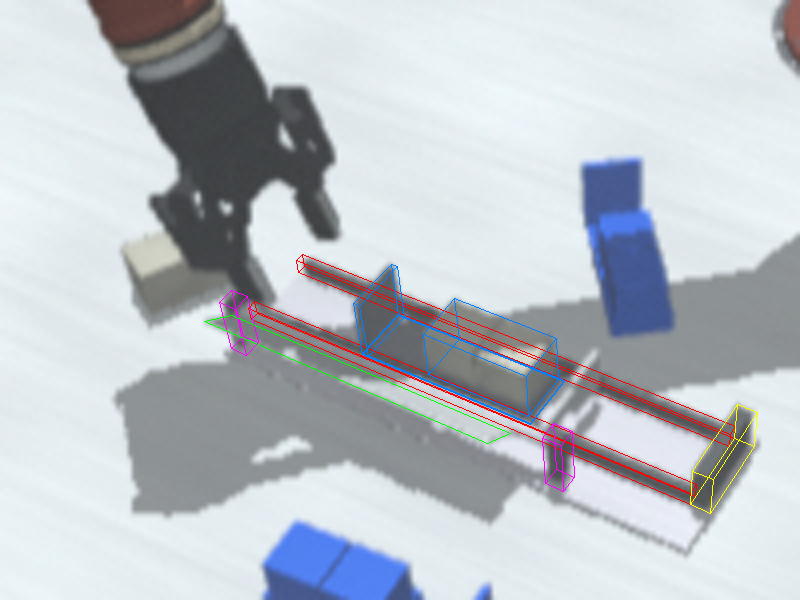

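View pics/wrist1o.png

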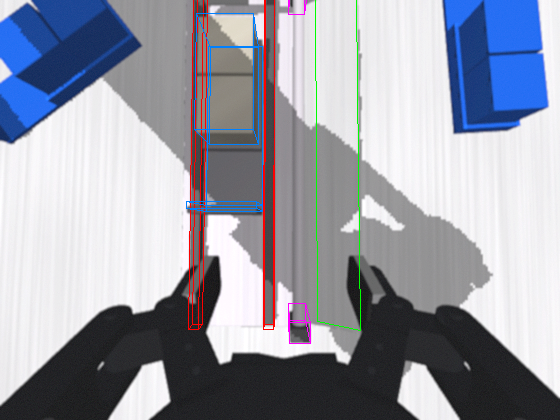

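View pics/top1o.png

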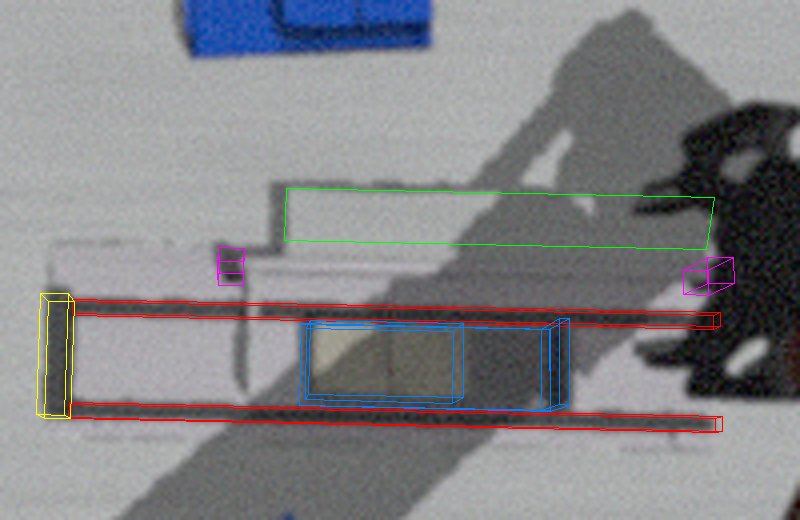

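The fingers are over the bar's upstream end and behind the grey tray's push plate; overlays agree with the images. Descending.

```bash
python3 st.py -200 -41 50
```

```text
t 2.45 chute [[-200.8  -40.8   86.4]] F [ 0.  -0.2  0.9] op 0.0665 side -1
shift [0.0117 0.0345 0.0002] turn [-0.08  0.1   0.03]
```

{"fn": "arm_command", "kwargs": {
  "steps": [
    [[0.004,0.012,0.0],[0,0,0],0.78],
    [[0.008,0.024,0.0],[0,0,0],0.78],
    [[0.012,0.035,0.0],[0,0,0],0.78],
    [[0.012,0.035,0.0],[0,0,0],0.78]
  ]
}}

```text
t: 2.85
tool_pos: [0.5796, -0.2151, 0.0473]
tool_rot: [-0.952, 1.352, -0.942]
contact_force: [-1.5, -0.2, 0.6]
opening: 0.0668
```

```bash
python3 st.py -200 -41 30;  python3 - <<'E'
from h import *
from station import ctrl
c=np.load("c.npy")
for n,off,sz in [("scene",(130,110),(200,150))]:
    p=ctrl.get_image(n); cv2.imwrite(f"pics/{n}2.png",cv2.resize(p["img"][110:260,130:330,::-1],None,fx=4,fy=4,interpolation=cv2.INTER_CUBIC))
E
```

```text
t 2.85 chute [[-199.6  -39.7   47.3]] F [-1.5 -0.2  0.6] op 0.0668 side -1
shift [0.0063 0.0161 0.0013] turn [ 0.06  0.03 -0.06]
```

View pics/scene2.png

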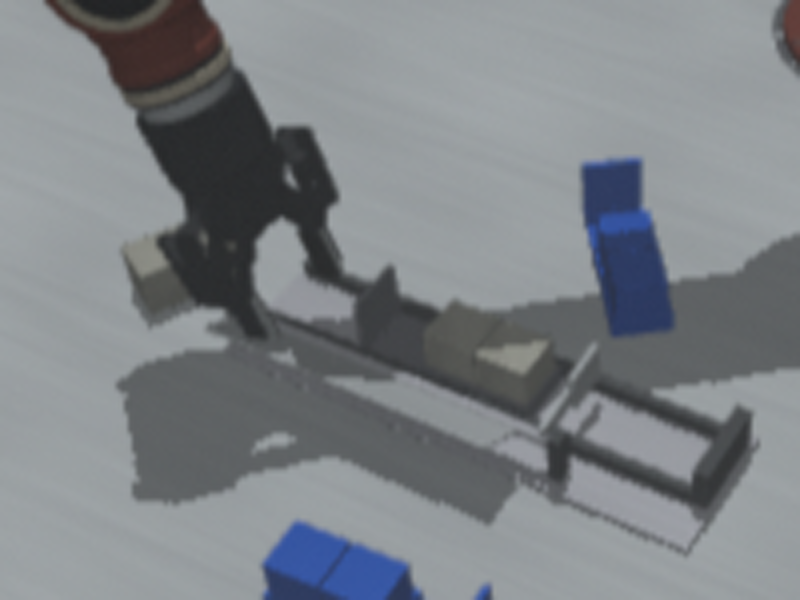

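{"fn": "arm_command", "kwargs": {
  "steps": [
    [[0.0025,0.007,0.001],[0,0,0],0.78],
    [[0.005,0.014,0.001],[0,0,0],0.78],
    [[0.0075,0.02,0.001],[0,0,0],0.78],
    [[0.0075,0.02,0.001],[0,0,0],0.78]
  ]
}}

```text
t: 3.3
tool_pos: [0.5811, -0.2155, 0.0262]
tool_rot: [-0.952, 1.351, -0.943]
contact_force: [3.5, 0.0, 3.1]
opening: 0.0668
```

```bash
cat > look.py <<'E'
import sys
from h import *
from station import ctrl
p=ctrl.get_image("scene"); cv2.imwrite(f"pics/{sys.argv[1]}.png",cv2.resize(p["img"][110:260,130:330,::-1],None,fx=4,fy=4,interpolation=cv2.INTER_CUBIC))
E
python3 st.py -200 -41 20; python3 look.py s3
```

```text
t 3.3 chute [[-200.   -41.2   26.2]] F [3.5 0.  3.1] op 0.0668 side -1
shift [ 0.0021  0.0058 -0.0002] turn [ 0.01  0.04 -0.04]
```

View pics/s3.png

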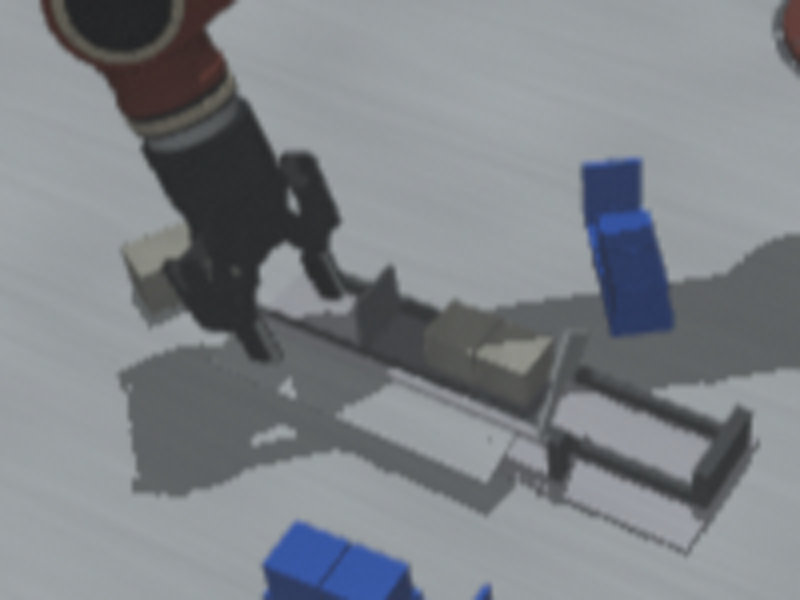

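{"fn": "arm_command", "kwargs": {
  "steps": [
    [[0.0015,0.004,0.0],[0,0,0],0.78],
    [[0.003,0.0085,0.0],[0,0,0],0.78],
    [[0.003,0.0085,0.0],[0,0,0],0.78]
  ]
}}

```text
t: 3.65
tool_pos: [0.5824, -0.2157, 0.0193]
tool_rot: [-0.95, 1.349, -0.944]
contact_force: [1.0, 0.6, 7.6]
opening: 0.0665
```

```bash
python3 st.py -200 -41 16; python3 look.py s4
```

```text
t 3.65 chute [[-200.2  -42.5   19.3]] F [1.  0.6 7.6] op 0.0665 side -1
shift [ 0.0009  0.0032 -0.0015] turn [-0.13  0.1  -0.05]
```

View pics/s4.png

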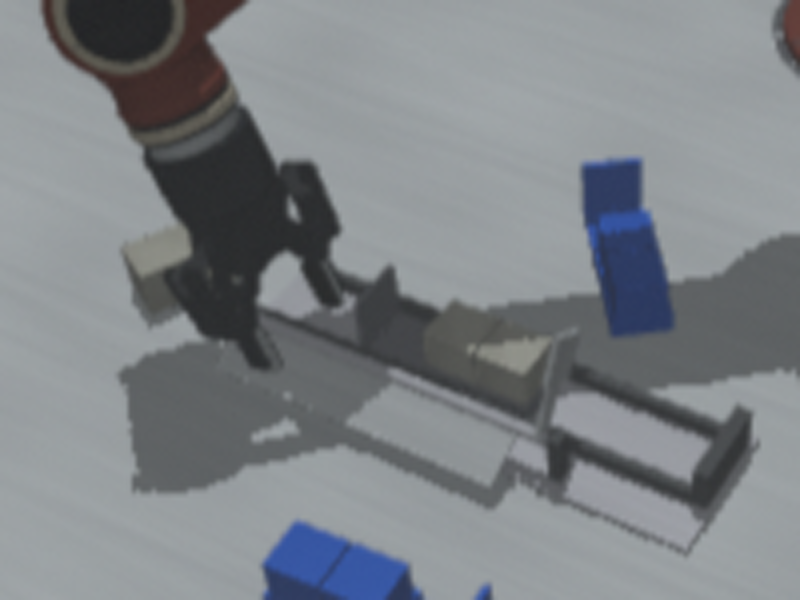

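```bash
cat > gate.py <<'E'
import sys
from h import *
from station import ctrl
c=np.load("c.npy")
p=ctrl.get_image("scene"); off=np.array((170,130)); f=5
im=cv2.resize(p["img"][130:250,170:330,::-1],None,fx=f,fy=f,interpolation=cv2.INTER_CUBIC)
cols=[(0,0,255),(0,255,0),(255,0,0)]
for g,col in zip([.7,.85,1.0],cols):
    Q=[]
    for y,z in [(-12,20),(22,20),(22,52),(-12,52)]:
        dy,dz=y+52,z-36; Q.append([0,-52+dy*np.cos(g)-dz*np.sin(g),36+dy*np.sin(g)+dz*np.cos(g)])
    u=((proj(c2w(np.array(Q),c),p)-off+.5)*f).astype(int); cv2.polylines(im,[u],True,col,1)
    v,e=bar(g); u=((proj(c2w(v,c),p)-off+.5)*f).astype(int); cv2.polylines(im,[u[[0,1,3,2]]],True,col,1)
cv2.imwrite(f"pics/{sys.argv[1]}.png",im)
E
python3 gate.py g4
```

```text
(no output)
```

View pics/g4.png

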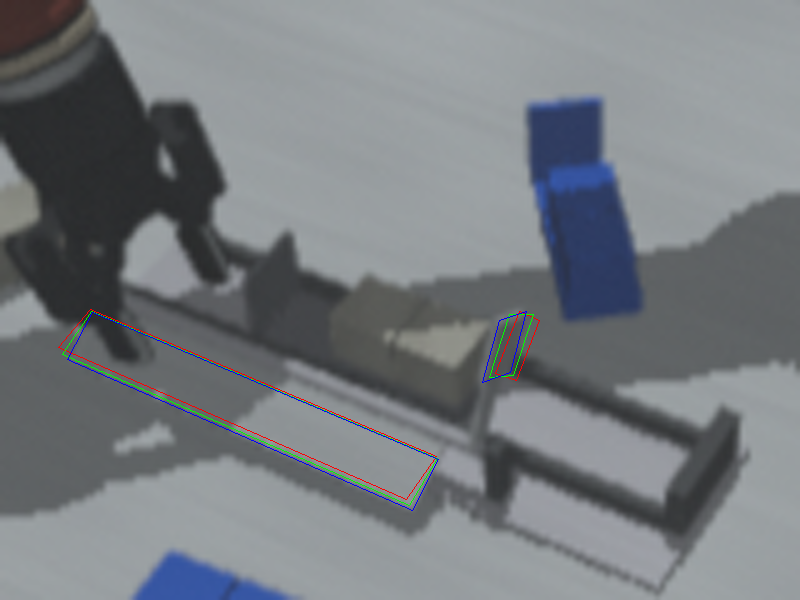

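{"fn": "arm_command", "kwargs": {
  "steps": [
    [[0.001,0.003,-0.001],[0,0,0],0.78],
    [[0.001,0.003,-0.001],[0,0,0],0.78],
    [[0.001,0.003,-0.001],[0,0,0],0.78]
  ]
}}

```text
t: 4.05
tool_pos: [0.5826, -0.2157, 0.0188]
tool_rot: [-0.949, 1.346, -0.944]
contact_force: [0.0, 1.1, 11.5]
opening: 0.0669
```

```bash
python3 gate.py g5; python3 st.py -180 -41 16
```

```text
t 4.1 chute [[-200.2  -42.7   18.8]] F [-1.4  1.9 11. ] op 0.0662 side -1
shift [-0.018   0.0095 -0.0017] turn [-0.25  0.19 -0.06]
```

View pics/g5.png

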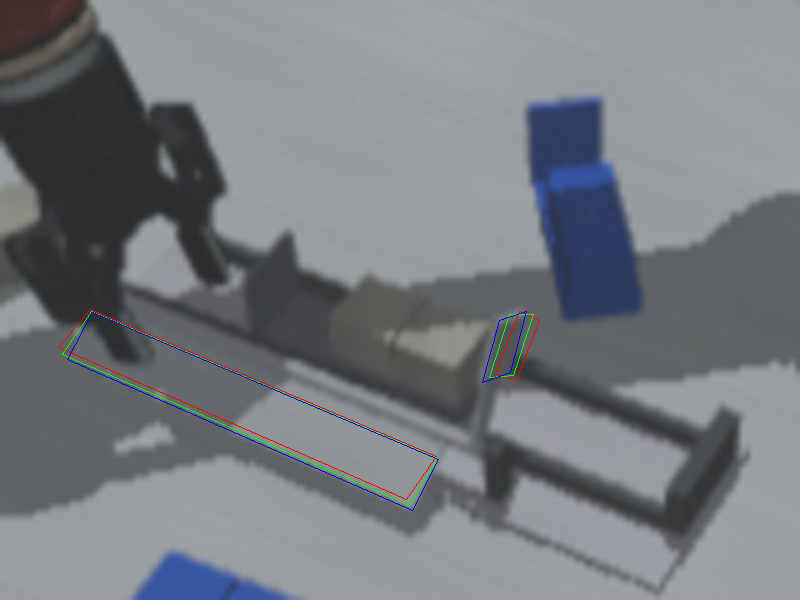

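Wrist force climbed to 11 N with almost no motion, so the gate is near its hard stop (about 1.0 rad). Back off slightly and push, holding z ≈ 19.3 mm.

```bash
python3 st.py -160 -41.5 19.2
```

```text
t 4.1 chute [[-200.2  -42.7   18.8]] F [-1.4  1.9 11. ] op 0.0662 side -1
shift [-0.0379  0.0134 -0.0012] turn [-0.25  0.19 -0.06]
```

{"fn": "arm_command", "kwargs": {
  "steps": [
    [[-0.0075,0.0025,-0.001],[0,0,0],0.78],
    [[-0.015,0.005,-0.001],[0,0,0],0.78],
    [[-0.0225,0.0075,-0.001],[0,0,0],0.78],
    [[-0.03,0.0105,-0.001],[0,0,0],0.78],
    [[-0.0375,0.0132,-0.001],[0,0,0],0.78]
  ]
}}

```text
t: 4.6
tool_pos: [0.5821, -0.1772, 0.0198]
tool_rot: [-0.951, 1.343, -0.948]
contact_force: [2.8, -7.6, 5.6]
opening: 0.0667
```

```bash
python3 gate.py g6; python3 st.py -125 -41.5 19
```

```text
t 4.65 chute [[-160.2  -42.2   19.7]] F [ 2.9 -4.2  5.4] op 0.0668 side -1
shift [-0.0329  0.0127 -0.0007] turn [-0.32  0.25  0.07]
```

View pics/g6.png

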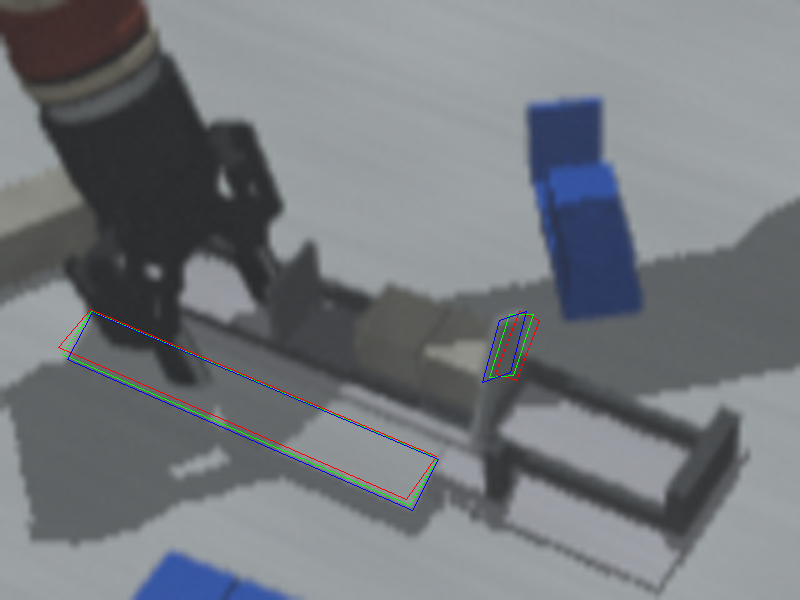

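{"fn": "arm_command", "kwargs": {
  "steps": [
    [[-0.0065,0.003,-0.001],[0,0,0],0.78],
    [[-0.013,0.0055,-0.001],[0,0,0],0.78],
    [[-0.0195,0.008,-0.001],[0,0,0],0.78],
    [[-0.026,0.0105,-0.001],[0,0,0],0.78],
    [[-0.033,0.013,-0.001],[0,0,0],0.78]
  ]
}}

```text
t: 5.15
tool_pos: [0.5818, -0.1422, 0.0198]
tool_rot: [-0.952, 1.34, -0.951]
contact_force: [3.3, -8.5, 6.0]
opening: 0.0667
```

```bash
python3 gate.py g7; python3 st.py -90 -41.5 19
```

```text
t 5.2 chute [[-125.2  -42.1   19.7]] F [ 4.  -5.6  6.9] op 0.0667 side -1
shift [-0.0329  0.0125 -0.0005] turn [-0.44  0.31  0.24]
```

View pics/g7.png

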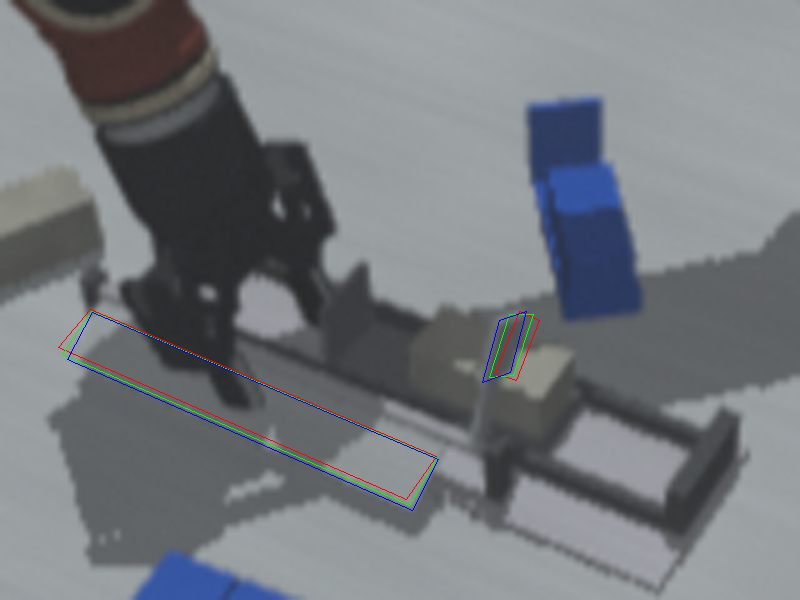

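{"fn": "arm_command", "kwargs": {
  "steps": [
    [[-0.0065,0.003,-0.0005],[0,0,0],0.78],
    [[-0.013,0.0055,-0.0005],[0,0,0],0.78],
    [[-0.0195,0.008,-0.0005],[0,0,0],0.78],
    [[-0.026,0.0105,-0.0005],[0,0,0],0.78],
    [[-0.033,0.013,-0.0005],[-0.3,0.2,0.2],0.78]
  ]
}}

```text
t: 5.7
tool_pos: [0.5818, -0.1069, 0.0196]
tool_rot: [-0.953, 1.344, -0.949]
contact_force: [3.1, -9.2, 6.0]
opening: 0.0661
```

```bash
python3 gate.py g8; python3 st.py -62 -41.5 19
```

```text
t 5.75 chute [[-90.2 -42.5  19.5]] F [ 3.4 -6.1  6.2] op 0.0668 side -1
shift [-0.0264  0.01   -0.001 ] turn [-0.25  0.16  0.2 ]
```

View pics/g8.png

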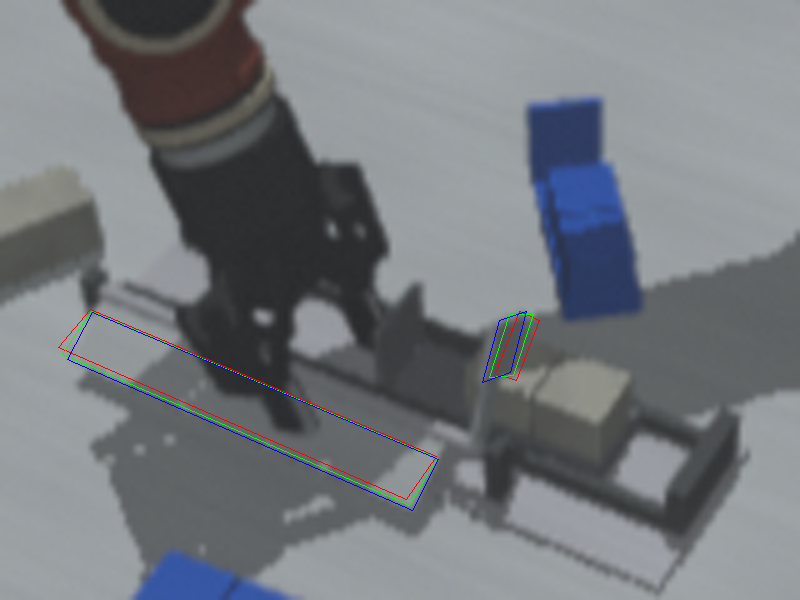

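{"fn": "arm_command", "kwargs": {
  "steps": [
    [[-0.005,0.0025,-0.0005],[0,0,0],0.78],
    [[-0.0105,0.0045,-0.001],[0,0,0],0.78],
    [[-0.016,0.0065,-0.001],[0,0,0],0.78],
    [[-0.0215,0.0085,-0.001],[-0.2,0.2,0.2],0.78],
    [[-0.0265,0.0103,-0.001],[-0.2,0.2,0.2],0.78]
  ]
}}

```text
t: 6.25
tool_pos: [0.5818, -0.0789, 0.0195]
tool_rot: [-0.952, 1.347, -0.95]
contact_force: [3.5, -7.7, 5.8]
opening: 0.0667
```

```bash
python3 gate.py g9; python3 st.py -52 -41.5 19
```

```text
t 6.3 chute [[-62.4 -42.6  19.5]] F [ 4.4 -5.5  5.4] op 0.0666 side -1
shift [-0.0097  0.004  -0.0011] turn [-0.21  0.01  0.18]
```

View pics/g9.png

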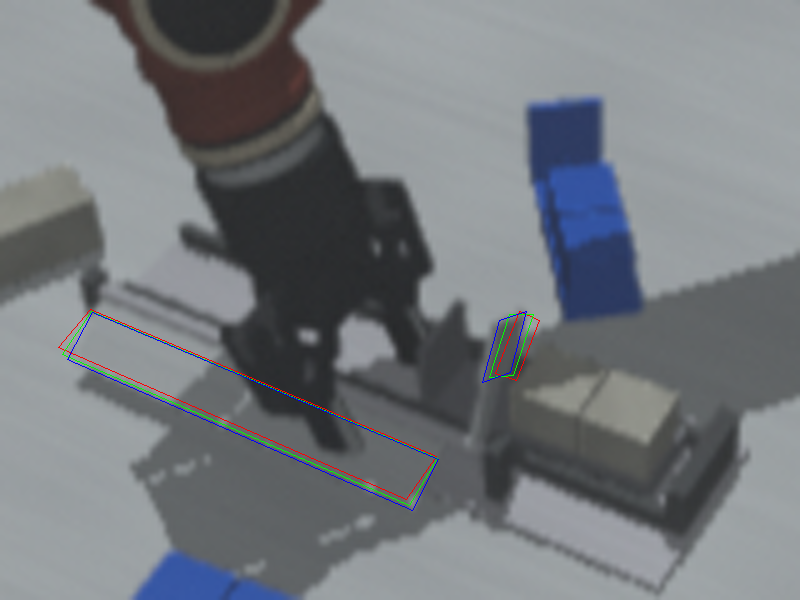

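Gap to the stop is roughly 10–12 mm. Going slowly now and watching the along-chute force (world y).

{"fn": "arm_command", "kwargs": {
  "steps": [
    [[-0.002,0.001,-0.001],[0,0,0],0.78],
    [[-0.004,0.002,-0.001],[0,0,0],0.78],
    [[-0.006,0.0027,-0.001],[0,0,0],0.78],
    [[-0.008,0.0034,-0.001],[0,0,0],0.78]
  ]
}}

```text
t: 6.7
tool_pos: [0.5816, -0.0709, 0.0195]
tool_rot: [-0.953, 1.344, -0.953]
contact_force: [2.1, -7.6, 5.9]
opening: 0.0667
```

```bash
python3 st.py -48 -41.5 19
```

```text
t 6.7 chute [[-55.4 -42.5  19.5]] F [ 2.1 -7.6  5.9] op 0.0667 side -1
shift [-0.0068  0.003  -0.001 ] turn [-0.34  0.05  0.41]
```

{"fn": "arm_command", "kwargs": {
  "steps": [
    [[-0.0015,0.0008,-0.001],[0,0,0],0.78],
    [[-0.003,0.0015,-0.001],[0,0,0],0.78],
    [[-0.0045,0.0021,-0.001],[0,0,0.2],0.78]
  ]
}}

```text
t: 7.0
tool_pos: [0.5814, -0.0675, 0.0196]
tool_rot: [-0.952, 1.342, -0.953]
contact_force: [2.4, -7.1, 5.0]
opening: 0.0667
```

```bash
python3 gate.py g10;python3 st.py -46 -41.5 19
```

```text
t 7.05 chute [[-51.9 -42.3  19.6]] F [ 1.7 -6.9  5.2] op 0.0667 side -1
shift [-0.0053  0.0025 -0.0008] turn [-0.45  0.1   0.41]
```

View pics/g10.png

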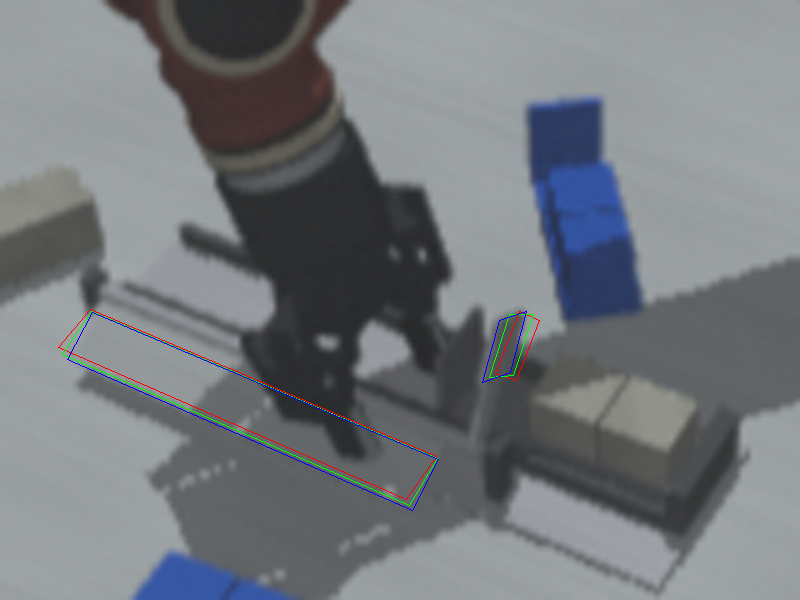

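{"fn": "arm_command", "kwargs": {
  "steps": [
    [[-0.0015,0.0008,-0.001],[0,0,0.2],0.78],
    [[-0.003,0.0014,-0.001],[0,0,0.2],0.78]
  ]
}}

```text
t: 7.25
tool_pos: [0.5811, -0.0657, 0.0197]
tool_rot: [-0.951, 1.341, -0.954]
contact_force: [3.0, -7.6, 5.0]
opening: 0.0664
```

{"fn": "arm_command", "kwargs": {
  "steps": [
    [[-0.001,0.0006,-0.001],[0,0,0.2],0.78],
    [[-0.002,0.0011,-0.001],[0,0,0.2],0.78]
  ]
}}

```text
t: 7.45
tool_pos: [0.5811, -0.0649, 0.0197]
tool_rot: [-0.949, 1.338, -0.955]
contact_force: [2.7, -7.9, 5.3]
opening: 0.0668
```

```bash
python3 st.py -46 -41.5 19
```

```text
t 7.45 chute [[-49.4 -42.   19.7]] F [ 2.7 -7.9  5.3] op 0.0668 side -1
shift [-0.003   0.0018 -0.0005] turn [-0.71  0.18  0.44]
```

{"fn": "arm_command", "kwargs": {
  "steps": [
    [[-0.0015,0.0008,-0.0005],[0,0,0.2],0.78],
    [[-0.003,0.0015,-0.0005],[0,0,0.2],0.78],
    [[-0.004,0.002,-0.0005],[0,0,0.2],0.78]
  ]
}}

```text
t: 7.75
tool_pos: [0.5813, -0.0634, 0.0198]
tool_rot: [-0.951, 1.335, -0.958]
contact_force: [0.6, -13.1, 6.8]
opening: 0.0668
```

```bash
python3 gate.py g11;python3 st.py -44 -41.5 19
```

```text
t 7.8 chute [[-48.  -42.2  19.9]] F [  1.5 -12.4   6.4] op 0.0669 side -1
shift [-0.0034  0.0021 -0.0008] turn [-0.79  0.3   0.65]
```

View pics/g11.png

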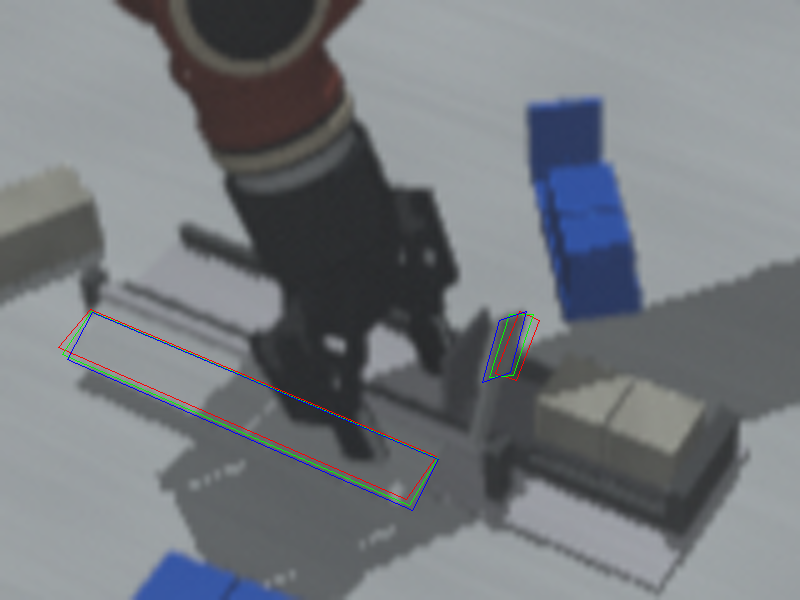

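{"fn": "arm_command", "kwargs": {
  "steps": [
    [[-0.002,0.001,-0.0005],[0,0,0],0.78],
    [[-0.004,0.0022,-0.0005],[0,0,0.2],0.78],
    [[-0.005,0.0028,-0.0005],[0,0,0.2],0.78]
  ]
}}

```text
t: 8.1
tool_pos: [0.5815, -0.0631, 0.0199]
tool_rot: [-0.958, 1.328, -0.963]
contact_force: [-2.4, -21.7, 10.1]
opening: 0.0666
```

```bash
python3 st.py -44 -41.5 19
```

```text
t 8.1 chute [[-47.6 -42.4  19.9]] F [ -2.4 -21.7  10.1] op 0.0666 side -1
shift [-0.0031  0.002  -0.001 ] turn [-0.85  0.49  1.13]
```

Force jumped from about 8 to 22 N with no further motion, so the nose is on the stop. Back off with the gate still held, then check before releasing.

{"fn": "arm_command", "kwargs": {
  "steps": [
    [[0.002,-0.001,0.0],[0,0,0],0.78],
    [[0.005,-0.002,0.0],[0,0,0],0.78],
    [[0.009,-0.0035,0.0],[0,0,0],0.78],
    [[0.013,-0.005,0.0],[0,0,0],0.78],
    [[0.013,-0.005,0.0],[0,0,0],0.78]
  ]
}}

```text
t: 8.6
tool_pos: [0.5812, -0.0768, 0.02]
tool_rot: [-0.958, 1.329, -0.962]
contact_force: [0.8, 2.9, 4.1]
opening: 0.0664
```

```bash
python3 st.py -62 -41.5 19; python3 - <<'E'
from h import *
from station import ctrl
c=np.load("c.npy")
for n,off,sz in [("scene",(190,140),(160,120)),("top",(220,150),(160,90)),("wrist",None,None)]:
    p=ctrl.get_image(n); pickle.dump(p,open(n+"3.pkl","wb")); cv2.imwrite(f"pics/{n}3.png",p["img"][:,:,::-1])
    if off:
        overlay(p,c,30,off,sz,5,f"pics/{n}3o.png",1.0)
        cv2.imwrite(f"pics/{n}3c.png",cv2.resize(cv2.convertScaleAbs(p["img"][off[1]:off[1]+sz[1],off[0]:off[0]+sz[0],::-1],alpha=1.5),None,fx=5,fy=5,interpolation=cv2.INTER_CUBIC))
E
```

```text
t 8.6 chute [[-61.3 -42.1  20. ]] F [0.8 2.9 4.1] op 0.0664 side -1
shift [ 0.0009  0.0007 -0.0006] turn [-0.79  0.47  1.09]
```

View pics/scene3o.png

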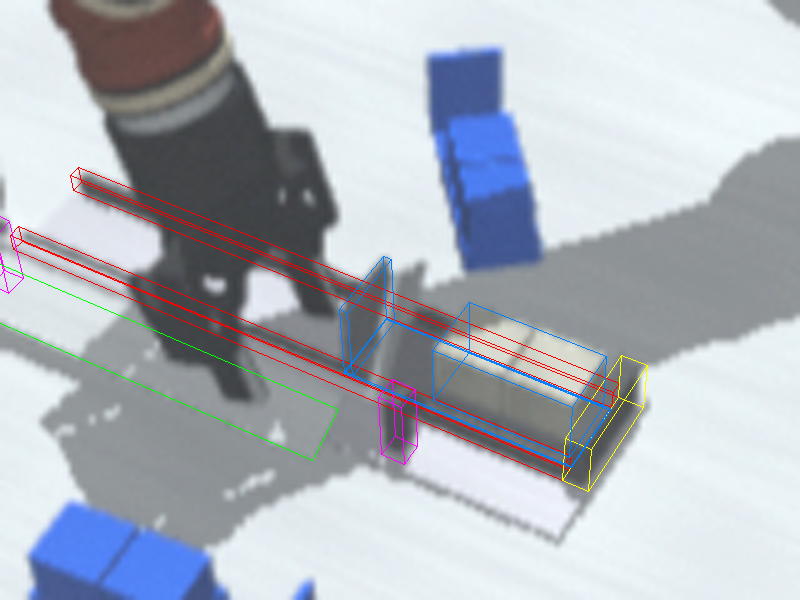

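View pics/top3o.png

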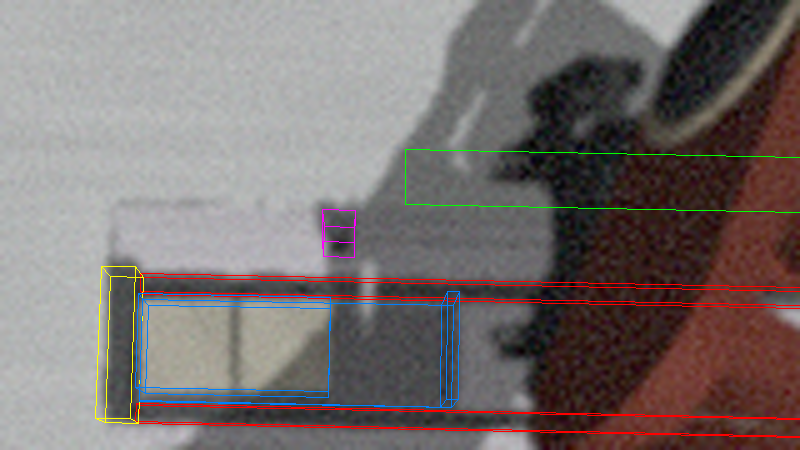

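View pics/top3c.png

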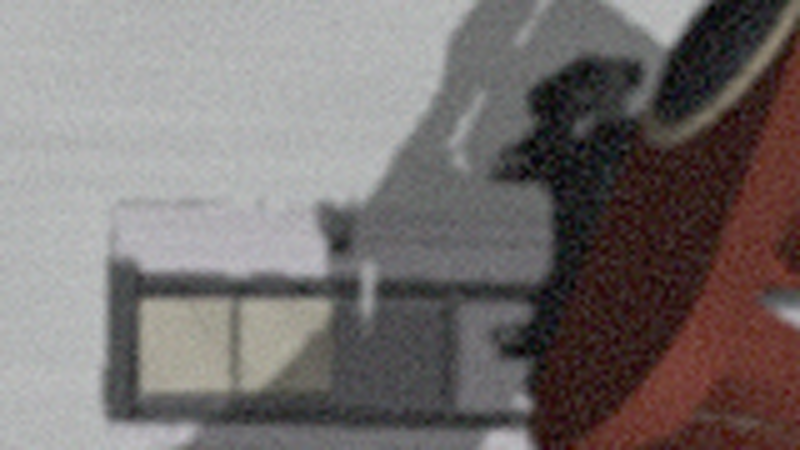

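View pics/wrist3.png

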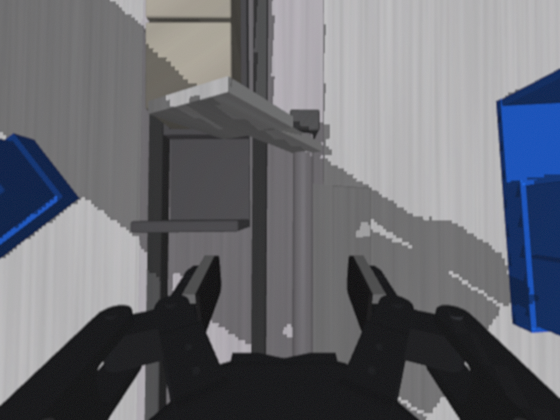

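The tray is seated: the cubes lie at the stop in the top image, and the overlay for tray home matches. Withdraw back and up along the fingers, slowly at first so the gate closes gently.

{"fn": "arm_command", "kwargs": {
  "steps": [
    [[0.0,-0.006,0.0],[0,0,0],0.78],
    [[0.0,-0.012,0.0],[0,0,0],0.78],
    [[0.0,-0.018,0.0],[0,0,0],0.78],
    [[0.0,-0.024,0.0],[0,0,0],0.78],
    [[0.0,-0.03,0.0],[0,0,0],0.78]
  ]
}}

```text
t: 9.25
tool_pos: [0.58, -0.0868, 0.0484]
tool_rot: [-0.96, 1.33, -0.962]
contact_force: [-0.9, 0.8, 0.1]
opening: 0.0665
```

{"fn": "arm_command", "kwargs": {
  "steps": [
    [[0.0,-0.008,0.0],[0,0,0],0.78],
    [[0.0,-0.02,0.0],[0,0,0],0.78],
    [[0.0,-0.05,0.0],[0,0,0],0.78],
    [[0.0,-0.09,0.0],[0,0,0],0.78],
    [[0.0,-0.13,0.0],[0,0,0],0.78]
  ]
}}

```text
t: 9.75
tool_pos: [0.5782, -0.1295, 0.1728]
tool_rot: [-0.961, 1.331, -0.962]
contact_force: [0.9, -0.5, -0.2]
opening: 0.0665
```

```bash
python3 st.py -62 -41.5 100; python3 - <<'E'
from h import *
from station import ctrl
c=np.load("c.npy")
for n,off,sz in [("scene",(190,140),(160,120)),("top",(220,150),(160,90)),("wrist",None,None)]:
    p=ctrl.get_image(n); cv2.imwrite(f"pics/{n}4.png",p["img"][:,:,::-1])
    if off:
        cv2.imwrite(f"pics/{n}4c.png",cv2.resize(cv2.convertScaleAbs(p["img"][off[1]:off[1]+sz[1],off[0]:off[0]+sz[0],::-1],alpha=1.5),None,fx=5,fy=5,interpolation=cv2.INTER_CUBIC))
E
```

```text
t 9.75 chute [[-114.   -38.8  172.8]] F [ 0.9 -0.5 -0.2] op 0.0665 side -1
shift [-0.0256  0.0857  0.0019] turn [-0.67  0.43  1.14]
```

View pics/scene4c.png

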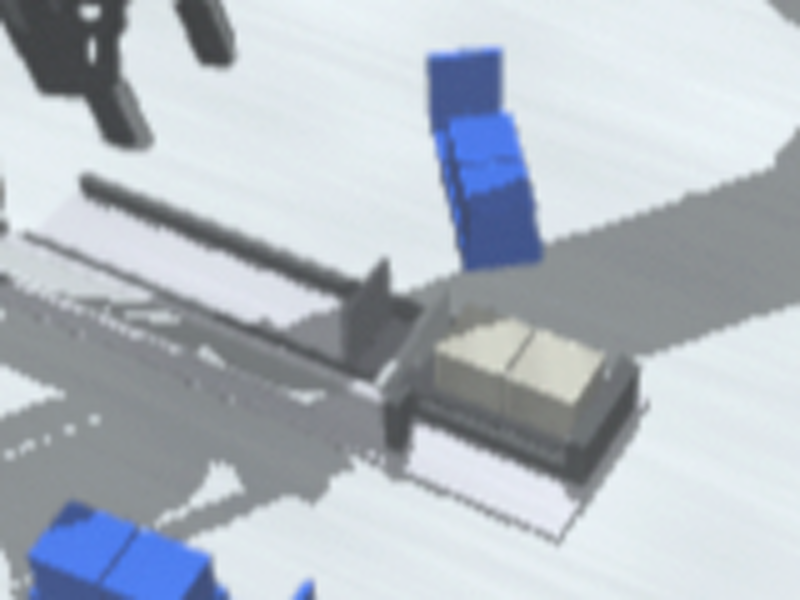

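View pics/wrist4.png

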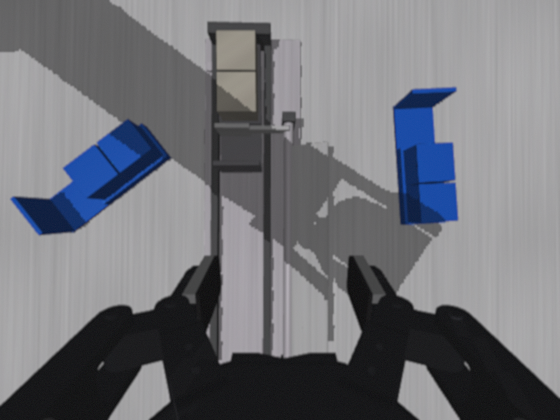

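View pics/top4c.png

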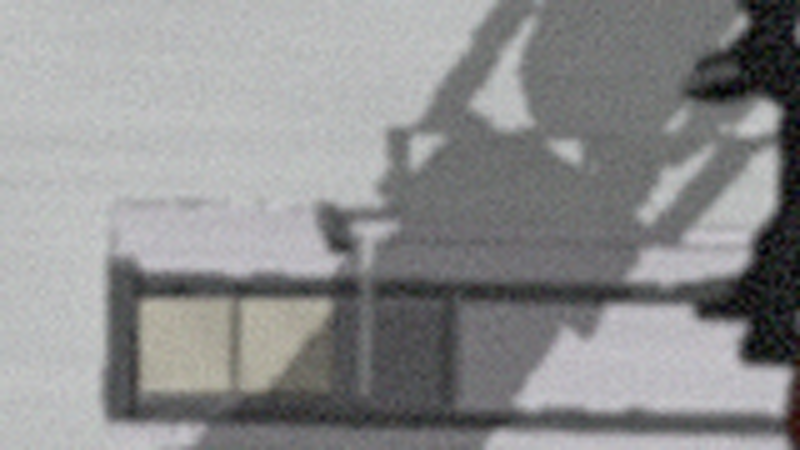

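{"fn": "arm_command", "kwargs": {
  "steps": [
    [[0,0,0],[0,0,0],0.78],
    [[0,0,0],[0,0,0],0.78],
    [[0,0,0],[0,0,0],0.78]
  ]
}}

```text
t: 10.2
tool_pos: [0.5802, -0.1306, 0.1749]
tool_rot: [-0.959, 1.325, -0.967]
contact_force: [0.4, 0.2, -0.8]
opening: 0.0668
```

```bash
python3 - <<'E'
from station import ctrl
print(ctrl.finish_job())
E
```

```text
the job is handed in; nothing more can be done
None
```

The grey tray is home against the end stop, the gate has dropped shut over its neck, and I handed the job in at about 10 s. I pressed the bar down with one finger and held the gate near 1.0 rad. With the other finger I pushed the tray through until the push force jumped from about 8 N to 22 N with no further motion. Then I backed off and lifted clear.

- **Tray:** with the gate still held open, I compared the top and scene pictures with the tray's expected home position. They matched to within about 2 mm, which is the limit of the calibration.
- **Gate:** in the final scene, top and wrist pictures it is shut. In the pictures taken during the push, its panel stayed up over the cubes. I had no direct reading of whether gate and tray touched. The push force stayed at about 7–9 N until the stop.
- **Hand and loose things:** the hand is clear, with wrist force near zero. The blue look-alikes and the half prism before the entry looked undisturbed. I did not look again at the other prism and the jar, but the arm never went near them.

No check failed. The two cameras placed the chute about 2 mm apart before I combined them, which was within tolerance.

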